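Hold the belt tension arm down for a belt change

TASK

The carver is about to slip a new belt onto the little belt sander and needs both hands for it. Make the sander safe by pressing the red stop button fully in, then swing the yellow guard fully open, and then push the tension arm down by its red thumb pad, against its spring, until it is on its stop. Finish while still holding it there, and leave the flask, bottle, shell bowl and pencil tin where they stand.

Things in the scene. Friction and masses are not known exactly. Their poses are not given: they have to be found in the camera images.
- sander: Mini belt sander, fixed, no belt on. Origin: on the table under the front face of its upright back plate. x points out along the wheel axles (away from the robot, turned up to 0.4 rad), y to the work rest, z up. Base 185 (x -110 to 75) by 300 (y -125 to 175) mm. Plate top 140 mm above the table (78 where y is below -30); nothing fixed is above 150. Wheels stand 12 to 36 mm before the plate.
- stop_button (a joint): Red mushroom stop button, slides straight down: 0 = out, 0.006 m = fully in. It needs about 4 N and stays where it is pushed.
- stop_button_top (a point): Centre of the top of the red mushroom head (39 mm across); 104 mm above the table when out. It sits on a black switch box 62 x 60 mm, top 78 mm, behind the back plate. The point moves with the button.
- guard (a joint): Front guard (180 mm wide, yellow frame 5 mm thick, clear pane) hinged along its lower edge: 0 = shut and upright, 1.6 rad = fully open, folded down to the sander's +x side. Starts shut or up to 0.1 rad ajar. Slight hinge friction; pulled beyond about 0.4 rad it drops gently open by its own weight in about 2 s.
- guard_bar (a point): Middle of the guard's black round pull bar, 12 mm thick and 90 mm long, lying along the sander's y on top of the guard, 160 mm from the hinge line (182 mm above the table when shut). The bar stands on a thin post at each end; 13 mm of free space between it and the frame below. It moves with the guard.
- guard_hinge (a point): Point on the guard's hinge line straight below the bar when the guard is shut, 22 mm above the table; the line runs along the sander's y.
- tension_arm (a joint): Tension arm with an idler wheel (28 mm), turning on a pivot at the back plate: 0 = sprung up (arm 20 degrees above level), 0.6 rad = pushed down onto its stop. Its spring pushes it back up: about 3 N at the thumb pad at 0, about 9 N at the stop.
- tension_pivot (a point): The tension arm's pivot axis at the front face of the back plate, 120 mm above the table; the axis runs along the sander's x, and the arm reaches from it towards the sander's -y.
- thumb_pad (a point): Centre of the top face of the red flat thumb pad on the free end of the tension arm, 46 mm (x) by 36 mm (along the arm) by 6 mm, moving with the arm. The face tilts with the arm. The point lies about 127 mm from the pivot axis, 174 mm above the table when the arm is up and about 100 mm at the stop.
- flask: Bystander: wood-pattern drinking flask with a steel cap, 70 mm thick, 233 mm tall. Origin at the centre of its underside.
- solvent: Bystander: white plastic bottle, 60 mm thick, 150 mm tall. Origin at the centre of its underside.
- shell: Bystander: dark carved half-shell bowl, 100 mm across, 60 mm tall. Origin at the centre of its underside.
- pencil_tin: Bystander: open metal tin of pencils, 80 x 190 x 28 mm. Origin at the centre of its underside.

How it is judged:
By the outcome, as a careful person would: the job done as asked, in the order asked, and still so for the second after the job is handed in, while the arm keeps its last pose, push and grip.
It also fails if it takes over 54 s, if anything falls off the work surface, if the arm or the gripper's body presses on something with over 40 N, if the wrist force passes 120 N, or if a joint passes its speed limit or range.

ROBOT

A 6-joint arm with a two-finger parallel gripper is mounted at the origin on the work surface. World frame = base frame: x ahead of the robot, y to its left, z up, the work surface at z = 0. Lengths are in m, angles in rad, forces in N, time in s.
With the tool pointing down it reaches from about 0.35 to 0.975 m from the base axis. Payload 17.4 kg.
Tool frame: the origin (TCP) lies between the finger pads; the fingertips stand 8 mm ahead of it and the grasp point (between the pads) lies 11 mm behind it; z points along the fingers, y is the line along which they close (so a half turn about z gives the same grasp; the last joint's range is limited). The gripper opens to 85 mm and grips with 20 to 120 N. Pads are 22 mm wide; open, the fingers measure 114 mm over their backs; the gripper's body (76 mm by 85 mm) begins 54 mm behind the grasp point. The pads swing forward as they close: fully open they stand 13 mm farther back than shut.
Start: joints at [1.191, 0.116, 1.442, -0, 1.584, -0.038], TCP at [0.226, 0.636, 0.239] pointing down, gripper open.
Joint ranges: [-2.83, 2.83], [-0.83, 2.19], [0.07, 2.5], [-1.14, 4.28], [0.01, 3], [-2.97, 2.97]. Speed limits (rad/s): [1.89, 1.89, 2.22, 3.14, 3.14, 3.14].

INTERFACE

Orientations are given as a unit quaternion [x, y, z, w].
In Python, from station import readout, cams, ctrl gives the robot as it stands. The module is installed in compiled form; this text tells all that it offers.
- The arm moves only by the tool move_arm, never from a script. Its argument "targets" is a list of rows, each an object with "delta_pos": the shift along the tool's x, y, z in mm, a list of three; "spin": the turn about the tool's z in rad. In form: [{"delta_pos": [dx, dy, dz], "spin": spin}, ...]. A call has 1 to 8 rows; each row shifts and turns the commanded pose from where the row before left it, along the tool's axes as they then stand; what a row does not reach is not made up. A row lasts 1/10 s, in which the tool goes at most 50 mm and 8.59 degrees, less where a joint would pass 70% of its speed; a pose out of reach is approached as far as the arm can. A call with a gripper value outside its range is refused whole. "jaw" is the closure, from -1 (fully open) to 1 (shut), set as the call begins (left out, the last holds). The fingers move at their own pace and stop on an object; "squeeze" is the grip in N (left out, the last holds). Time passes only in rows, so rows that do not move let the fingers close. It gives the time, the measured TCP pose, the force, the opening and the grip force at its end, in the units of the state.
- readout.get_state(): the state, without advancing time (a new reading comes with each control period).
- cams.get_image(name): name is "scene" or "top"; returns a dict with "color" (384x512x3 uint8, red, green, blue), "range_z" (384x512 float32, m along the optical axis (not along the pixel's ray), 0 where there is no reading), "mtx" (3x3 intrinsics, pixels), "R" (3x3) and "t" (3): a world point X has camera coordinates R X + t. Camera axes: x right, y down, z forward; pixel columns grow to the right and rows downward; lengths in m; the calibration is good to about 2 mm. A picture is of the moment at which its call begins.
- ctrl.finish_job(): hands the job in; it is judged then, once.
The state is a dict: "t": time; "joint_pos": joint angles; "joint_velocities": joint speeds; "joint_efforts": joint torques, N m; "position": TCP position; "orientation": TCP orientation; "force": force on the tool from outside, world axes, zero at the start; "ft_torque": the same for the moment, N m; "width": finger opening in m; "finger_force": force on a finger pad.
Only numpy, scipy, OpenCV 4.12 (cv2) and the standard library are available. Lean on these libraries where they do the work, as an engineer would, in place of code of your own. Each camera call takes 0.05 s, during which the arm holds its last target. There are 200 camera calls.

## Working session

There is one attempt and no reset: what is moved stays moved. The work goes in short steps, Python scripts to look and compute and a tool call to move; the robot and the scene stay as the last step left them, time stands still between calls to the robot, and variables do not carry over. Pictures are saved under pics/ and viewed, at most 10 in all, crops included, and the job is handed in when it is done.

Besides the shell and the picture viewer there is one more tool, called after "Emit:" as name([rows], argument=value, ...), one row to a line, values as JSON. move_arm: Moves the arm, as the interface text tells. Its arguments: {"type":"object","properties":{"targets":{"type":"array"},"jaw":{"type":"number"},"squeeze":{"type":"number"}},"required":["targets"]}

```bash
mkdir -p pics; python3 - <<'E'
from station import readout, cams
import cv2,numpy as np
for n in("scene","top"):
    d=cams.get_image(n); cv2.imwrite(f"pics/{n}0.png",d["color"][:,:,::-1]); np.savez(f"{n}0.npz",**d)
    print(n,d["mtx"].round(1).tolist(),(-d["R"].T@d["t"]).round(3),d["R"].round(3).tolist())
s=readout.get_state();print(s)
E
```

```text
scene [[360.7, 0.0, 259.1], [0.0, 360.7, 184.7], [0.0, 0.0, 1.0]] [1.083 0.672 0.907] [[-0.788, 0.615, 0.008], [0.422, 0.55, -0.721], [-0.448, -0.565, -0.693]]
top [[360.7, 0.0, 250.2], [0.0, 360.7, 192.5], [0.0, 0.0, 1.0]] [0.428 0.043 1.23 ] [[0.028, -1.0, -0.008], [-0.994, -0.027, -0.109], [0.109, 0.011, -0.994]]
{'t': 0.1, 'joint_pos': array([ 1.19121260e+00,  1.16436171e-01,  1.44219222e+00,  3.52745468e-05,
        1.58402622e+00, -3.78105337e-02]), 'joint_velocities': array([-0.00044205, -0.00160531, -0.00179063, -0.00051444, -0.00319715,
       -0.00054042]), 'joint_efforts': array([ 7.62527980e-04, -7.33666134e+01, -6.33786464e+01,  1.27014209e-05,
        5.25621945e-03, -1.28808801e-05]), 'position': array([0.22617548, 0.63580156, 0.23864112]), 'orientation': array([ 1.70055853e-01,  9.85434282e-01, -5.15803723e-04, -1.27264313e-04]), 'force': array([-0.06681638,  0.12080826, -0.26616898]), 'ft_torque': array([ 0.01222792,  0.00849097, -0.00603512]), 'finger_force': 0.0, 'width': 0.08515411532225038}
```

View pics/scene0.png

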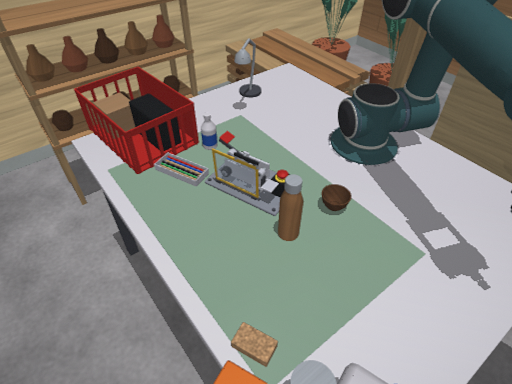

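View pics/top0.png

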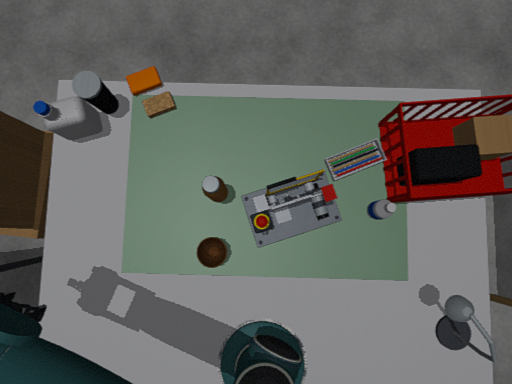

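The scene view shows the guard's yellow frame at about (235,172), the button at (282,176), the thumb pad at (227,138) and the flask at (290,208). The top view shows the button at (262,221), the pad at (329,192), the guard frame from (268,192) to (325,173), the flask at (215,188), the shell at (211,252), the bottle at (382,209) and the tin at (355,159).

```bash
cat > h.py <<'E'
import cv2,numpy as np
def pts(d):
    v,u=np.mgrid[:384,:512]; z=d["range_z"]; K=d["mtx"]
    P=np.stack([(u-K[0,2])/K[0,0]*z,(v-K[1,2])/K[1,1]*z,z],-1)
    return (P-d["t"])@d["R"]
def ray(d,u,v):
    r=d["R"].T@np.linalg.inv(d["mtx"])@[u,v,1]; return -d["R"].T@d["t"], r/np.linalg.norm(r)
def plane(d,u,v,z):
    c,r=ray(d,u,v); return c+r*(z-c[2])/r[2]
def tri(d1,p1,d2,p2):
    c1,r1=ray(d1,*p1);c2,r2=ray(d2,*p2)
    s=np.linalg.lstsq(np.c_[r1,-r2],c2-c1,rcond=None)[0]
    a,b=c1+s[0]*r1,c2+s[1]*r2; return (a+b)/2,np.linalg.norm(a-b)
def hsv(d): return cv2.cvtColor(np.ascontiguousarray(d["color"]),cv2.COLOR_RGB2HSV)
def mask(d,col):
    h,s,v=np.moveaxis(hsv(d).astype(int),-1,0)
    if col=="red": return ((h<6)|(h>174))&(s>150)&(v>90)
    if col=="yellow": return (abs(h-25)<8)&(s>140)&(v>90)
def load(n): return dict(np.load(n+".npz"))
E
python3 - <<'E'
from h import *
for n,roi in(("scene0",(110,215,200,310)),("top0",(160,250,240,345))):
    d=load(n);P=pts(d)
    for c in("red","yellow"):
        m=mask(d,c);r=np.zeros_like(m);a,b,e,f=roi;r[a:b,e:f]=m[a:b,e:f]
        k,l,st,ce=cv2.connectedComponentsWithStats(r.astype(np.uint8),connectivity=8)
        for i in range(1,k):
            if st[i,4]<12: continue
            q=P[(l==i)&(d["range_z"]>0)]
            print(n,c,st[i].tolist(),ce[i].round(1),"med",np.median(q,0).round(3),"min",q.min(0).round(3),"max",q.max(0).round(3))
    a,b,e,f=roi; crop=d["color"][a:b,e:f,::-1]
    cv2.imwrite(f"pics/{n}_crop.png",cv2.resize(crop,None,fx=6.5 if n=="top0" else 5.5,fy=6.5 if n=="top0" else 5.5,interpolation=cv2.INTER_CUBIC))
E
```

```text
scene0 red [220, 131, 14, 12, 99] [226.6 136.9] med [ 0.553 -0.178  0.174] min [ 0.529 -0.196  0.168] max [ 0.575 -0.159  0.183]
scene0 red [277, 170, 12, 9, 70] [282.  173.7] med [0.47  0.021 0.101] min [0.448 0.001 0.081] max [0.483 0.032 0.108]
scene0 yellow [212, 149, 47, 49, 270] [236.3 170.7] med [ 0.586 -0.077  0.133] min [ 0.554 -0.169  0.022] max [0.621 0.003 0.166]
scene0 yellow [275, 174, 10, 9, 43] [279.1 179. ] med [0.477 0.019 0.08 ] min [ 0.465 -0.01   0.075] max [0.487 0.034 0.085]
top0 red [338, 172, 7, 4, 13] [341.1 173.5] med [ 0.632 -0.25   0.023] min [ 0.627 -0.26   0.02 ] max [ 0.638 -0.239  0.029]
top0 red [321, 184, 16, 18, 182] [328.5 192.7] med [ 0.549 -0.177  0.174] min [ 0.525 -0.197  0.012] max [ 0.575 -0.155  0.182]
top0 red [257, 216, 10, 11, 84] [261.4 221.1] med [0.463 0.018 0.101] min [0.448 0.003 0.096] max [0.479 0.031 0.107]
top0 yellow [296, 170, 28, 10, 57] [309.9 174.3] med [ 0.606 -0.125  0.162] min [ 0.588 -0.171  0.007] max [ 0.642 -0.078  0.188]
top0 yellow [297, 179, 18, 6, 20] [305.4 181.3] med [ 0.6   -0.125  0.048] min [ 0.59  -0.156  0.031] max [ 0.61  -0.098  0.062]
top0 yellow [254, 214, 15, 15, 84] [260.9 221.2] med [0.461 0.021 0.08 ] min [ 0.441 -0.004  0.074] max [0.486 0.041 0.101]
```

View pics/top0_crop.png

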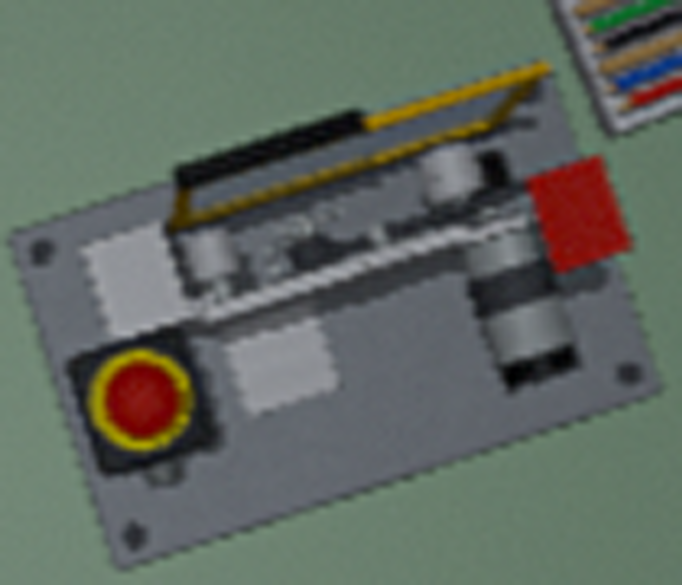

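View pics/scene0_crop.png

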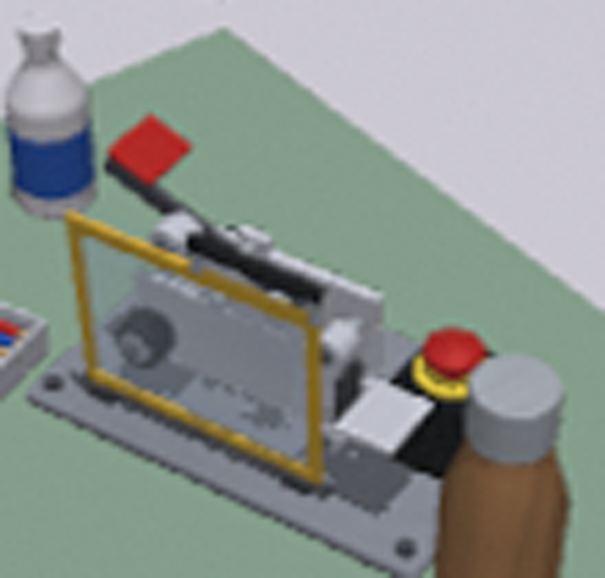

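```bash
python3 - <<'E'
from h import *
S=load("scene0");T=load("top0")
# yellow frame points from scene view
P=pts(S);m=mask(S,"yellow");m[:, :205]=0;m[:,262:]=0;m[:145]=0;m[200:]=0;m&=S["range_z"]>0
q=P[m]; q=q[(q[:,2]>.02)&(q[:,2]<.175)]
c=q.mean(0)
for _ in range(4):
    w=np.linalg.svd(q-c,full_matrices=False)[2]; n=w[2]; e=abs((q-c)@n); k=e<max(.004,2*np.median(e)); q=q[k]; c=q.mean(0)
if n[0]<0:n=-n
print("guard plane n",n.round(3),"yaw",np.arctan2(n[1],n[0]).round(3),"lean",np.arcsin(-n[2]).round(3),len(q),c.round(3))
# points of scene+top high: z>0.17 and near the guard
for d in(S,T):
    Q=pts(d); k=(Q[...,2]>.174)&(Q[...,2]<.2)&(Q[...,0]>.5)&(Q[...,0]<.68)&(Q[...,1]<.03)&(Q[...,1]>-.2)&~mask(d,"red")
    v,u=np.nonzero(k); print(len(u)); print(np.c_[u,v,(Q[k]*1000).round()].astype(int)[::3].tolist())
# base corners in top view: grey slab z .02-.03
print("tri button",tri(S,(282,173.7),T,(261.4,221.1)),"pad",tri(S,(226.6,136.9),T,(328.5,192.7)))
E
```

```text
guard plane n [ 0.942  0.333 -0.041] yaw 0.34 lean 0.041 266 [ 0.586 -0.078  0.107]
111
[[226, 131, 541, -198, 182], [229, 132, 533, -191, 178], [221, 135, 566, -191, 180], [236, 152, 584, -77, 187], [236, 153, 588, -71, 190], [234, 154, 591, -78, 183], [237, 154, 588, -67, 188], [240, 154, 580, -61, 187], [235, 155, 592, -72, 182], [238, 155, 585, -65, 184], [241, 155, 580, -55, 188], [235, 156, 590, -76, 175], [238, 156, 587, -63, 182], [241, 156, 583, -52, 187], [244, 156, 575, -47, 187], [240, 157, 583, -57, 180], [243, 157, 579, -46, 185], [246, 157, 575, -37, 189], [242, 158, 582, -48, 182], [245, 158, 578, -38, 186], [248, 158, 572, -30, 187], [244, 159, 578, -42, 179], [247, 159, 575, -31, 185], [250, 159, 568, -24, 186], [253, 159, 562, -17, 187], [248, 160, 572, -29, 181], [251, 160, 569, -18, 186], [254, 160, 564, -9, 190], [250, 161, 573, -18, 184], [253, 161, 567, -10, 186], [256, 161, 561, -3, 188], [252, 162, 571, -11, 184], [255, 162, 564, -4, 185], [259, 162, 554, 3, 185], [255, 163, 566, -1, 184], [258, 163, 557, 2, 181], [258, 164, 559, 5, 181]]
136
[[292, 177, 592
[... 698 characters left out ...]
569, -15, 186], [277, 184, 569, -23, 189], [280, 184, 569, -32, 189], [283, 184, 570, -41, 182], [268, 185, 566, 3, 184], [271, 185, 566, -6, 189], [274, 185, 566, -15, 187], [277, 185, 567, -24, 184], [280, 185, 567, -32, 184], [269, 186, 563, 0, 188], [272, 186, 563, -9, 189], [275, 186, 564, -18, 185], [333, 186, 569, -188, 177], [269, 187, 560, 0, 184], [272, 187, 560, -9, 184], [333, 187, 566, -188, 180], [269, 188, 557, 0, 187], [334, 189, 560, -190, 181], [335, 193, 549, -194, 177], [336, 198, 534, -197, 179]]
tri button (array([0.46398748, 0.01642324, 0.09576506]), np.float64(0.002770038146536142)) pad (array([ 0.55084416, -0.1772847 ,  0.17284564]), np.float64(0.003430318895702939))
```

The crops show the guard nearly shut, with its black bar from crop (180,170) to (365,120) in the top view. The pad is at (580,213) and the button at (140,400). The guard's opening side looks clear of the flask and the tin.

```bash
python3 - <<'E'
from h import *
S=load("scene0");T=load("top0")
# base edges in the top crop -> plane z~.012
pc=[(120,570),(660,385),(10,235)]
P=pts(T);
w=[]
for x,y in pc:
    u,v=240+x/6.5-.5,160+y/6.5-.5; w.append(plane(T,u,v,.012)[:2])
w=np.array(w);print("corners",w.round(3).tolist()); e=w[1]-w[0];print("yaw edge",np.arctan2(e[0],-e[1]).round(3),np.linalg.norm(e)); e=w[2]-w[0];print("yaw short",np.arctan2(e[1],e[0]).round(3),np.linalg.norm(e))
for d in(S,T):
    Q=pts(d); k=(Q[...,2]>.178)&(Q[...,2]<.2)&(Q[...,0]>.5)&(Q[...,0]<.68)&(Q[...,1]<.03)&(Q[...,1]>-.1)&(hsv(d)[...,2]<70)
    q=Q[k];c=q.mean(0);n=np.linalg.svd(q-c)[2][0];n*=np.sign(n[1]);print("bar",c.round(3),"yaw",np.arctan2(-n[0],n[1]).round(3), q[:,1].min(),q[:,1].max())
Q=pts(T)
for n,(u0,u1,v0,v1),z0 in(("flask",(195,235,170,210),.2),("shell",(190,235,230,275),.03),("bottle",(365,400,195,225),.1),("tin",(322,390,138,182),.012)):
    q=Q[v0:v1,u0:u1].reshape(-1,3);q=q[q[:,2]>z0];print(n,((q.min(0)+q.max(0))/2).round(3),(q.max(0)-q.min(0)).round(3))
E
```

```text
corners [[0.378, 0.025], [0.481, -0.252], [0.55, 0.087]]
yaw edge 0.355 0.29520078271393635
yaw short 0.347 0.18221099976182525
bar [ 0.576 -0.037  0.185] yaw 0.343 -0.07803372562558683 0.0058956838321603
bar [ 0.574 -0.035  0.186] yaw 0.35 -0.0757849411888251 0.005786630810326083
flask [0.505 0.116 0.715] [0.153 0.146 1.029]
shell [0.371 0.132 0.63 ] [0.115 0.178 1.2  ]
bottle [ 0.492 -0.184  0.665] [0.128 0.454 1.13 ]
tin [ 0.595 -0.181  0.621] [0.334 0.447 1.218]
```

Emit:
move_arm([
  {"delta_pos": [0,0,-10],"spin": 0.147},
  {"delta_pos": [0,0,-20],"spin": 0.147},
  {"delta_pos": [0,0,-20],"spin": 0.147},
  {"delta_pos": [0,0,-20],"spin": 0.147},
  {"delta_pos": [0,0,-10],"spin": 0.147},
  {"delta_pos": [0,0,0],"spin": 0.146},
  {"delta_pos": [0,0,0],"spin": 0},
], jaw=1)

```text
t: 0.8
position: [0.2262, 0.636, 0.3192]
orientation: [0.575, 0.818, -0.0, 0.0]
force: [-0.4, 0.3, -1.1]
width: 0.0001
finger_force: 0.0
```

```bash
cat >> h.py <<'E'
yaw=.348; X=np.array([np.cos(yaw),np.sin(yaw)]); Y=np.array([-X[1],X[0]]); BTN=np.array([.464,.017]); PAD=np.array([.551,-.177]); BAR=np.array([.575,-.036])
def rel(p): p=np.array(p)[:2]-BTN; return (1000*np.array([p@X,p@Y])).round(1)
def tool(s):
    from scipy.spatial.transform import Rotation as Ro
    M=Ro.from_quat(s["orientation"]).as_matrix(); return M
def go(s,p):
    return (1000*tool(s).T@(np.array(p)-s["position"])).round(1)
E
python3 - <<'E'
from h import *
from station import readout
T=load("top0");s=readout.get_state();print(s["t"],s["position"].round(4),s["joint_pos"].round(2),tool(s).round(3).tolist(),s["width"])
print("to button",go(s,[*BTN,.16]),"rel X,Y mm: pad",rel(PAD),"bar",rel(BAR))
for n,u,v,z in(("flask",210.5,184,.233),("bottle",389,208,.15),("shell",211,252,.055),("tin",355,159,.02)):
    p=plane(T,u,v,z);print(n,p.round(3),rel(p))
E
```

```text
0.8 [0.2262 0.636  0.3192] [1.19 0.11 1.32 0.   1.71 0.85] [[-0.338, 0.941, -0.0], [0.941, 0.338, -0.0], [-0.0, -0.0, -1.0]] 0.00010516572272090412
to button [-662.9   14.2  159.2] rel X,Y mm: pad [  15.6 -212. ] bar [ 86.3 -87.7]
flask [0.558 0.165 0.233] [138.8 107.1]
bottle [ 0.511 -0.361  0.15 ] [ -84.7 -371.9]
shell [0.36  0.176 0.055] [-43. 185.]
tin [ 0.685 -0.297  0.02 ] [ 100.5 -370.6]
```

Emit:
move_arm([
  {"delta_pos": [-20,0,0],"spin": 0},
  {"delta_pos": [-40,2,0],"spin": 0},
  {"delta_pos": [-45,2,0],"spin": 0},
  {"delta_pos": [-45,2,0],"spin": 0},
  {"delta_pos": [-45,2,0],"spin": 0},
  {"delta_pos": [-45,2,0],"spin": 0},
  {"delta_pos": [-45,2,0],"spin": 0},
  {"delta_pos": [-45,2,0],"spin": 0},
])

```text
t: 1.6
position: [0.3521, 0.3287, 0.3188]
orientation: [0.572, 0.82, -0.0, -0.0]
force: [0.5, 0.6, 0.9]
width: -0.0001
finger_force: 0.0
```

Emit:
move_arm([
  {"delta_pos": [-45,0,0],"spin": 0},
  {"delta_pos": [-45,0,0],"spin": 0},
  {"delta_pos": [-45,0,0],"spin": 0},
  {"delta_pos": [-45,0,20],"spin": 0},
  {"delta_pos": [-45,0,30],"spin": 0},
  {"delta_pos": [-45,0,30],"spin": 0},
  {"delta_pos": [-43,0,30],"spin": 0},
  {"delta_pos": [-20,0,20],"spin": 0},
])

```text
t: 2.4
position: [0.4623, 0.0231, 0.1927]
orientation: [0.573, 0.82, -0.001, -0.001]
force: [-0.2, 0.6, 0.2]
width: 0.0
finger_force: 0.0
```

```bash
python3 - <<'E'
from h import *
from station import readout
s=readout.get_state();print(s["t"],s["position"].round(4),s["joint_pos"].round(2),s["force"].round(2),go(s,[*BTN,.112]))
E
```

```text
2.4 [0.4623 0.0231 0.1927] [-0.01 -0.35  1.94 -0.    1.55 -0.36] [-0.23  0.61  0.18] [-6.3 -0.3 80.7]
```

Emit:
move_arm([
  {"delta_pos": [0,0,20],"spin": 0},
  {"delta_pos": [0,0,20],"spin": 0},
  {"delta_pos": [0,0,15],"spin": 0},
  {"delta_pos": [0,0,0],"spin": 0},
  {"delta_pos": [0,0,0],"spin": 0},
])

```text
t: 2.9
position: [0.4626, 0.0259, 0.1406]
orientation: [0.573, 0.819, 0.0, 0.0]
force: [0.0, 0.3, -0.1]
width: 0.0001
finger_force: 0.0
```

```bash
python3 - <<'E'
from h import *
from station import readout
s=readout.get_state();print(s["t"],s["position"].round(4),s["force"].round(2),go(s,[*BTN,.112]))
E
```

```text
2.9 [0.4626 0.0259 0.1406] [ 0.03  0.25 -0.07] [-8.8 -1.7 28.6]
```

Emit:
move_arm([
  {"delta_pos": [-9,-1,5],"spin": 0},
  {"delta_pos": [0,0,10],"spin": 0},
  {"delta_pos": [0,0,8],"spin": 0},
  {"delta_pos": [0,0,4],"spin": 0},
  {"delta_pos": [0,0,2],"spin": 0},
  {"delta_pos": [0,0,2],"spin": 0},
  {"delta_pos": [0,0,1],"spin": 0},
  {"delta_pos": [0,0,0],"spin": 0},
])

```text
t: 3.7
position: [0.4647, 0.017, 0.1083]
orientation: [0.574, 0.819, 0.0, 0.0]
force: [-1.1, 0.0, 1.2]
width: -0.0001
finger_force: 0.7
```

Emit:
move_arm([
  {"delta_pos": [0,0,1],"spin": 0},
  {"delta_pos": [0,0,1],"spin": 0},
  {"delta_pos": [0,0,0],"spin": 0},
])

```text
t: 4.0
position: [0.4647, 0.0169, 0.1062]
orientation: [0.574, 0.819, 0.0, 0.0]
force: [-0.8, 0.3, 2.3]
width: 0.0
finger_force: 1.1
```

Emit:
move_arm([
  {"delta_pos": [0,0,1],"spin": 0},
  {"delta_pos": [0,0,1],"spin": 0},
  {"delta_pos": [0,0,0],"spin": 0},
])

```text
t: 4.3
position: [0.4649, 0.0169, 0.1054]
orientation: [0.574, 0.819, 0.0, 0.0]
force: [-6.3, -0.6, 15.4]
width: -0.0003
finger_force: 7.8
```

Emit:
move_arm([
  {"delta_pos": [0,0,1],"spin": 0},
  {"delta_pos": [0,0,0],"spin": 0},
])

```text
t: 4.5
position: [0.465, 0.017, 0.1052]
orientation: [0.574, 0.819, 0.0, 0.001]
force: [-11.5, 0.3, 25.0]
width: 0.0
finger_force: 12.5
```

Emit:
move_arm([
  {"delta_pos": [0,0,-10],"spin": 0},
  {"delta_pos": [0,0,-35],"spin": 0},
  {"delta_pos": [0,0,-45],"spin": 0},
  {"delta_pos": [-10,5,-30],"spin": 0},
  {"delta_pos": [-35,20,0],"spin": 0},
  {"delta_pos": [-35,20,0],"spin": 0},
  {"delta_pos": [-8,7,0],"spin": 0},
  {"delta_pos": [0,0,0],"spin": 0},
])

```text
t: 5.3
position: [0.5441, -0.0487, 0.2224]
orientation: [0.575, 0.818, -0.0, -0.001]
force: [-0.5, -0.7, -0.6]
width: 0.0001
finger_force: 0.0
```

```bash
python3 - <<'E'
from h import *
from station import readout,cams
s=readout.get_state();print(s["t"],s["position"].round(4),s["force"].round(2),tool(s).round(3).tolist(),"rel",rel(s["position"]),"entry",go(s,[*(BTN+.052*X-.088*Y),.176]))
d=cams.get_image("scene");np.savez("scene1.npz",**d);P=pts(d)
m=mask(d,"red");m[:165]=0;m[190:]=0;m[:,:270]=0;m[:,295:]=0;m&=d["range_z"]>0
q=P[m];print("button top z",np.percentile(q[:,2],[50,80,95]).round(4))
d0=load("scene0");m=mask(d0,"red");m[:165]=0;m[190:]=0;m[:,:270]=0;m[:,295:]=0;m&=d0["range_z"]>0
print("before",np.percentile(pts(d0)[m][:,2],[50,80,95]).round(4))
E
```

```text
5.3 [ 0.5441 -0.0487  0.2224] [-0.52 -0.67 -0.57] [[-0.34, 0.94, -0.002], [0.94, 0.34, 0.0], [0.001, -0.001, -1.0]] rel [ 52.9 -89.1] entry [ 1.1 -0.8 46.4]
button top z [0.0957 0.098  0.0998]
before [0.1014 0.1037 0.1054]
```

Emit:
move_arm([
  {"delta_pos": [1,0,20],"spin": 0},
  {"delta_pos": [0,0,20],"spin": 0},
  {"delta_pos": [0,0,6],"spin": 0},
  {"delta_pos": [0,0,0],"spin": 0},
  {"delta_pos": [0,5,0],"spin": 0},
  {"delta_pos": [0,5,0],"spin": 0},
  {"delta_pos": [0,5,0],"spin": 0},
  {"delta_pos": [0,5,0],"spin": 0},
])

```text
t: 6.15
position: [0.5626, -0.0401, 0.1776]
orientation: [0.574, 0.819, 0.0, 0.0]
force: [0.4, -0.0, -0.7]
width: 0.0
finger_force: 0.1
```

Emit:
move_arm([
  {"delta_pos": [0,8,0],"spin": 0},
  {"delta_pos": [0,8,1],"spin": 0},
  {"delta_pos": [0,8,2],"spin": 0},
  {"delta_pos": [0,8,2],"spin": 0},
  {"delta_pos": [0,8,2],"spin": 0},
  {"delta_pos": [0,8,2],"spin": 0},
  {"delta_pos": [0,8,2],"spin": 0},
])

```text
t: 6.85
position: [0.6153, -0.021, 0.166]
orientation: [0.574, 0.819, -0.0, -0.0]
force: [0.2, 0.5, 0.4]
width: -0.0001
finger_force: 0.0
```

Emit:
move_arm([
  {"delta_pos": [0,8,3],"spin": 0},
  {"delta_pos": [0,8,3],"spin": 0},
  {"delta_pos": [0,8,3],"spin": 0},
  {"delta_pos": [0,0,0],"spin": 0},
  {"delta_pos": [0,0,-10],"spin": 0},
  {"delta_pos": [0,0,-40],"spin": 0},
  {"delta_pos": [0,0,0],"spin": 0},
])

```text
t: 7.55
position: [0.6385, -0.0132, 0.2137]
orientation: [0.574, 0.819, 0.002, 0.003]
force: [0.5, -0.5, 1.4]
width: 0.0002
finger_force: 0.0
```

```bash
python3 - <<'E'
from h import *
from station import readout,cams
s=readout.get_state();print(s["t"],s["position"].round(4),s["force"].round(2),"rel",rel(s["position"]),"pad above",go(s,[*(PAD-.003*Y),.205]))
d=cams.get_image("scene");cv2.imwrite("pics/scene2.png",cv2.resize(d["color"][100:240,170:340,::-1],None,fx=4,fy=4))
E
```

```text
7.55 [ 0.6385 -0.0132  0.2137] [ 0.51 -0.46  1.42] rel [153.7 -87.9] pad above [-127.1 -138.1    8.2]
```

View pics/scene2.png

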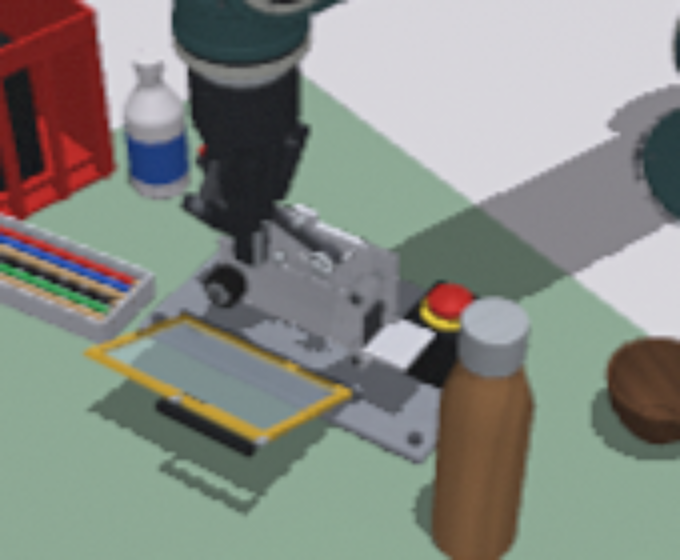

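The guard (crop (230,380)) is past its tipping point and folding down to the front. The button at (450,300) is visibly lower, and the flask, shell, bottle and tin have not moved. Next is moving over the pad.

Emit:
move_arm([
  {"delta_pos": [-15,-20,0],"spin": 0},
  {"delta_pos": [-35,-38,0],"spin": 0},
  {"delta_pos": [-35,-38,0],"spin": 0},
  {"delta_pos": [-32,-32,0],"spin": 0},
  {"delta_pos": [-10,-10,0],"spin": 0},
  {"delta_pos": [0,0,0],"spin": 0},
  {"delta_pos": [0,0,0],"spin": 0},
])

```text
t: 8.3
position: [0.5524, -0.1761, 0.2073]
orientation: [0.574, 0.819, 0.0, -0.0]
force: [1.1, -0.0, -0.9]
width: 0.0001
finger_force: 0.0
```

```bash
python3 - <<'E'
from h import *
from station import readout,cams
s=readout.get_state();print(s["t"],s["position"].round(4),s["force"].round(2),"pad above",go(s,[*(PAD-.003*Y),.190]),s["joint_pos"].round(2))
E
```

```text
8.3 [ 0.5524 -0.1761  0.2073] [ 1.12 -0.02 -0.89] pad above [-3.3 -1.6 17.3] [-0.35 -0.08  1.69  0.    1.53 -0.7 ]
```

Emit:
move_arm([
  {"delta_pos": [-3,-1,0],"spin": 0},
  {"delta_pos": [0,0,0],"spin": 0},
  {"delta_pos": [0,0,0],"spin": 0},
  {"delta_pos": [0,0,0],"spin": 0},
  {"delta_pos": [0,0,0],"spin": 0},
  {"delta_pos": [0,0,0],"spin": 0},
  {"delta_pos": [0,0,0],"spin": 0},
  {"delta_pos": [0,0,0],"spin": 0},
])

```text
t: 9.1
position: [0.5524, -0.1797, 0.2072]
orientation: [0.574, 0.819, -0.0, 0.0]
force: [-0.5, 0.3, -0.4]
width: 0.0003
finger_force: 0.0
```

Emit:
move_arm([
  {"delta_pos": [0,0,0],"spin": 0},
  {"delta_pos": [0,0,0],"spin": 0},
  {"delta_pos": [0,0,0],"spin": 0},
  {"delta_pos": [0,0,0],"spin": 0},
  {"delta_pos": [0,0,0],"spin": 0},
])

```text
t: 9.6
position: [0.5524, -0.1797, 0.2072]
orientation: [0.574, 0.819, 0.0, -0.0]
force: [0.3, 0.8, -0.2]
width: -0.0001
finger_force: 0.0
```

```bash
cat > g.py <<'E'
from h import *
from station import readout,cams
s=readout.get_state();print(s["t"],s["position"].round(4),s["force"].round(2),rel(s["position"]))
d=cams.get_image("scene");P=pts(d);np.savez("scene_last.npz",**d)
m=mask(d,"yellow")&(d["range_z"]>0);q=P[m];r=np.c_[(q[:,:2]-BTN)@X,(q[:,:2]-BTN)@Y,q[:,2]]
q=r[(r[:,0]>.05)&(r[:,0]<.3)&(r[:,1]>-.25)&(r[:,1]<.1)&(r[:,2]<.19)];c=np.median(q,0)
f=np.polyfit(q[:,0],q[:,2],1);print("guard frame X,Y,z",q.min(0).round(3),q.max(0).round(3),"elevation rad",np.arctan(f[0]).round(3))
cv2.imwrite("pics/last.png",cv2.resize(d["color"][100:240,170:340,::-1],None,fx=4,fy=4))
E
python3 g.py
```

```text
9.6 [ 0.5524 -0.1797  0.2072] [ 0.26  0.79 -0.18] [  16. -215.]
guard frame X,Y,z [ 0.081 -0.228  0.001] [ 0.222 -0.045  0.029] elevation rad -0.034
```

Emit:
move_arm([
  {"delta_pos": [0,0,10],"spin": 0},
  {"delta_pos": [0,0,10],"spin": 0},
  {"delta_pos": [-2,0,5],"spin": 0},
  {"delta_pos": [-2,0,5],"spin": 0},
  {"delta_pos": [-1,0,5],"spin": 0},
  {"delta_pos": [0,0,0],"spin": 0},
])

```text
t: 10.25
position: [0.5541, -0.1847, 0.1717]
orientation: [0.574, 0.819, -0.0, -0.0]
force: [-1.0, -0.6, 3.4]
width: -0.0001
finger_force: 1.8
```

Emit:
move_arm([
  {"delta_pos": [-2,0,7],"spin": 0},
  {"delta_pos": [-2,0,8],"spin": 0},
  {"delta_pos": [-1,0,8],"spin": 0},
  {"delta_pos": [-1,0,8],"spin": 0},
  {"delta_pos": [0,0,7],"spin": 0},
  {"delta_pos": [0,0,0],"spin": 0},
])

```text
t: 10.85
position: [0.5564, -0.1906, 0.1335]
orientation: [0.574, 0.819, -0.0, 0.0]
force: [0.8, -3.3, 6.9]
width: -0.0001
finger_force: 3.6
```

Contact is good, with the force following the spring. The stop is expected at a TCP height of about 0.108.

Emit:
move_arm([
  {"delta_pos": [0,0,6],"spin": 0},
  {"delta_pos": [0,0,6],"spin": 0},
  {"delta_pos": [0,0,5],"spin": 0},
  {"delta_pos": [0,0,3],"spin": 0},
  {"delta_pos": [0,0,0],"spin": 0},
])

```text
t: 11.35
position: [0.5563, -0.1901, 0.114]
orientation: [0.574, 0.819, 0.0, 0.0]
force: [-1.6, -0.2, 8.4]
width: -0.0001
finger_force: 4.1
```

Emit:
move_arm([
  {"delta_pos": [0,0,2],"spin": 0},
  {"delta_pos": [0,0,2],"spin": 0},
  {"delta_pos": [0,0,0],"spin": 0},
])

```text
t: 11.65
position: [0.5562, -0.1899, 0.1102]
orientation: [0.574, 0.819, 0.0, 0.0]
force: [-2.4, 2.7, 8.8]
width: -0.0001
finger_force: 4.1
```

Emit:
move_arm([
  {"delta_pos": [0,0,1.5],"spin": 0},
  {"delta_pos": [0,0,1.5],"spin": 0},
  {"delta_pos": [0,0,0],"spin": 0},
])

```text
t: 11.95
position: [0.5565, -0.1899, 0.1086]
orientation: [0.574, 0.819, 0.0, 0.0]
force: [-6.9, 3.9, 19.7]
width: 0.0004
finger_force: 8.9
```

Emit:
move_arm([
  {"delta_pos": [0,0,1],"spin": 0},
  {"delta_pos": [0,0,0],"spin": 0},
])

```text
t: 12.15
position: [0.5566, -0.1899, 0.1083]
orientation: [0.574, 0.819, 0.0, 0.001]
force: [-10.4, 6.2, 26.2]
width: -0.0001
finger_force: 11.7
```

Emit:
move_arm([
  {"delta_pos": [0,0,0],"spin": 0},
  {"delta_pos": [0,0,0],"spin": 0},
  {"delta_pos": [0,0,0],"spin": 0},
  {"delta_pos": [0,0,0],"spin": 0},
])

```text
t: 12.55
position: [0.5566, -0.1899, 0.1083]
orientation: [0.574, 0.819, 0.0, 0.001]
force: [-9.5, 6.6, 26.2]
width: 0.0002
finger_force: 11.8
```

```bash
python3 g.py
```

```text
12.55 [ 0.5566 -0.1899  0.1083] [-9.47  6.64 26.22] [  16.5 -226. ]
guard frame X,Y,z [ 0.078 -0.228 -0.001] [ 0.221 -0.045  0.029] elevation rad -0.031
```

View pics/last.png

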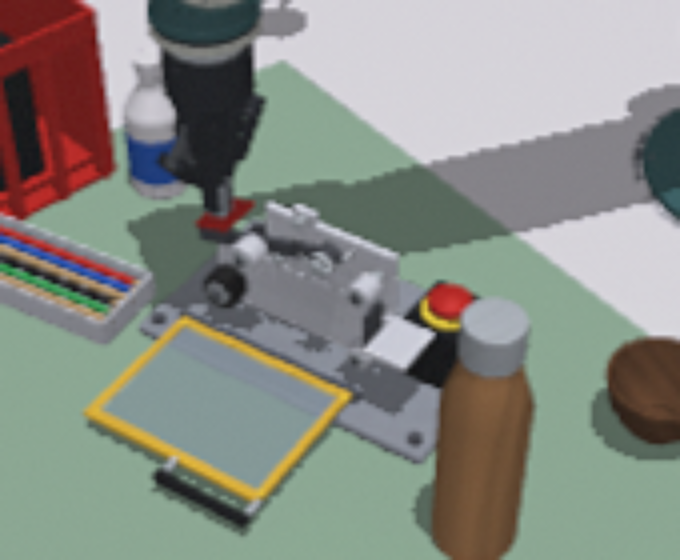

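The guard lies flat open at (220,410), the fingers hold the red pad down at (225,215), the button at (450,300) is in, and the flask, bottle, shell and tin have not moved. I'm handing in now.

```bash
python3 -c "
from station import ctrl; print(ctrl.finish_job())"
```

```text
the job is handed in; nothing more can be done
None
```

Job handed in at about 12.6 s: the stop button is pressed fully in, the guard is fully open, the tension arm is held on its stop at about 26 N, and the flask, bottle, shell bowl and pencil tin were left where they stood.

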